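Make up the receiver and battery spares kits

ROBOT

A 6-joint arm with a two-finger parallel gripper is mounted at the origin on the work surface. World frame = base frame: x ahead of the robot, y to its left, z up, the work surface at z = 0. Lengths are in m, angles in rad, forces in N, time in s.
With the tool pointing down it reaches from about 0.325 to 1 m from the base axis. Payload 5.1 kg.
Tool frame: the origin (TCP) lies midway between the tips of the shut fingers; the grasp point (between the pads) lies 19 mm behind it; x points along the fingers, y is the direction in which the jaws open and shut, and the axes are right-handed (so a half turn about x gives the same grasp; the last joint's range is limited). The gripper opens to 85 mm and grips with 20 to 120 N. Pads are 22 mm wide; open, the fingers measure 114 mm over their backs; the gripper's body (76 mm by 85 mm) begins 54 mm behind the grasp point. The pads swing forward as they close: fully open they stand 13 mm farther back than shut.
Start: joints at [1.03, 0.124, 1.65, -0, 1.367, -0.083], TCP at [0.287, 0.583, 0.231] pointing down, gripper open.
Joint ranges: [-2.61, 2.61], [-1.02, 2.33], [0.03, 2.71], [-1.35, 4.49], [0.32, 2.68], [-2.91, 2.91]. Speed limits (rad/s): [2.57, 2.57, 3.14, 3.14, 3.14, 3.14].

INTERFACE

Orientations are given as a 3x3 rotation matrix whose columns are the frame's x, y, z axes.
In Python, from rig import r gives the robot as it stands. Calls block until the motion is done:
- r.move_ptp(position, orientation): joint-space move of the TCP to a pose.
- r.movel(position, speed=0.15, ori=None, force_limit=None): straight line of the TCP; ori=None keeps the orientation; speed is the mean speed in m/s. With force_limit (N) it stops when the force on the tool has changed by that much, and returns True; else False.
- r.movej(angles): joint-space move.
- r.gripper_to(opening, grip_force=None): finger opening in m; grip_force is the grip in N (None keeps the last); returns when the fingers have stopped.
- r.sleep(seconds).
- r.solve_ik(position, orientation): joint angles nearest the present ones, or None.
- r.camera(name): name is "side" or "top" or "wrist"; returns the picture (480x640x3 uint8, red, green, blue); there is no depth.
- r.camera_info(name): a dict with "vfov" (degrees; the focal length in pixels is half the picture's height over the tangent of half this angle, whatever the lens; pixels are square), "cx", "cy" (the principal point, pixels), "world_from_camera" (4x4, takes a point from camera to world coordinates). Camera axes: x right, y down, z forward; pixel columns grow to the right and rows downward; lengths in m; the calibration is good to about 2 mm. A picture is of the moment at which its call begins: read the wrist's pose just before it. camera_info takes no time and is no camera call; for the wrist camera it gives the pose at the moment of the call.
A pose or a line that the arm cannot do raises r.IKError and nothing moves.
- r.hand_in(): hands the job in, once; it reports no verdict.
Trained networks look in the newest picture that a camera, given by its name, has taken for a name from the list of things; names that differ only in an ending like _2 or _b are one class to them, and where a whole thing is asked for, a point or a joint stands for the part that bears it (a point fixed in the world has none). Each returns a list of dicts, best first, with "p" (0 to 1); they miss things now and then, are a little off and sometimes report something else, mostly with a low value. They report only what shows in the picture. A call takes as long as a camera call.
- r.boxes_of(label, camera): "location" ([column, row] in pixels, amid what is visible of it).
- r.pinpoint(label, camera): "location" ([column, row] in pixels: a listed point, or the origin of a listed thing).
Readings, each from a call of its own:
- r.current_time(): time.
- r.current_joint_pos(): joint angles.
- r.current_joint_velocities(): joint speeds.
- r.current_joint_torque(): joint torques, N m.
- r.current_ee_pos(): TCP position.
- r.current_eef_rot(): TCP orientation.
- r.current_wrist_force(): force on the tool from outside, world axes, zero at the start.
- r.current_moment(): the same for the moment, N m.
- r.current_gripper_width(): finger opening in m.
Only numpy, scipy, OpenCV 4.12 (cv2) and the standard library are available. Lean on these libraries where they do the work, as an engineer would, in place of code of your own. Each camera call takes 0.05 s, during which the arm holds its last target.

TASK

Make up two spares kits: in the blue tray the bakelite earpiece, in the round nest and turned so that its brass lug drops into the nest's notch and it sits flat, with the red-capped fuse holder in the long bay; in the yellow tray the white-capped fuse holder in the long bay and the brass terminal clamp in the short bay. Stand everything upright and flat on the tray floor, and set the earpiece and fuse holders down rather than dropping them, as they crack. Leave the green-capped fuse holder, the battery case and the tin where they are.

Things in the scene. Friction and masses are not known exactly. Their poses are not given: they have to be found in the camera images.
- earpiece_mid (a point): bakelite headphone earpiece, dark brown round drum 48 mm in diameter and 34 mm high, lying flat, 90 g. The point is on its axis, 17 mm above its underside; z up. A brass lug 12 mm wide, from 1 to 13 mm above the underside, sticks out of its side along +x to 37 mm from the axis. Grip it across the drum at right angles to the lug (along y), clear of the lug and above it
- fuse_red_mid (a point): fuse holder to be handled: grey ceramic block 72 x 28 x 20 mm (x, y, z) with brass terminals at its two ends and, on top, a red cap 44 x 28 x 14 mm, 34 mm high over all, 120 g. The point is at its centre, 17 mm above its underside; x along its 72 mm length, z up. Grip it across the 28 mm (along y). It is the same either way round
- fuse_white_mid (a point): fuse holder to be handled: grey ceramic block 72 x 28 x 20 mm (x, y, z) with brass terminals at its two ends and, on top, a white cap 44 x 28 x 14 mm, 34 mm high over all, 120 g. The point is at its centre, 17 mm above its underside; x along its 72 mm length, z up. Grip it across the 28 mm (along y). It is the same either way round
- clamp_mid (a point): brass battery terminal clamp of two bolted jaws, 52 x 28 x 34 mm (x, y, z) with two dark bolt heads 4 mm high on top, 250 g. The point is at its centre, 17 mm above its underside; x along the 52 mm, z up. Grip it across the 28 mm (along y)
- tray_blue: fixed blue tray, size, frame and bays as the yellow one. Long bay (centre x = -40): red-capped fuse holder. In the short bay stands a white round fence, the earpiece's nest: centre x = 46, y = 0, inner radius 29 mm, 4 mm thick, top at z = 11 mm, notch about 26 mm wide on its +x side. Seated, the earpiece's x (lug) points along the tray's +x and its underside lies on the floor (z = 3)
- tray_yellow: fixed yellow tray, 184 x 76 mm (x, y). Origin: centre of its underside; x along its length, z up. Floor at z = 3 mm, walls 4 mm thick, top at z = 12 mm. Long bay (for the white-capped fuse holder): inside x -88 to 8 mm, y -34 to 34 mm, centre x = -40. Short bay (for the clamp): inside x 12 to 88 mm, same width, centre x = 50
- fuse_green_mid (a point): fuse holder like the others but with a green cap; it stays in stock: leave it where it is. The point is at its centre, 17 mm above its underside; x along its 72 mm length
- battery_case: blue steel battery case with toggle latches, 154 x 164 x 116 mm with a carrying handle on top to 132 mm, 4 kg, to be left alone. Origin: centre of its underside
- tin: round steel tin with a green lid, 74 mm in diameter, 69 mm high, to be left alone. Origin: centre of its underside

How it is judged:
At the end, for the whole second after the job is handed in: Earpiece within 9 mm of the nest's centre, lug in the notch; fuse holders within 16 mm along and 22 mm across of the long bays' centres, clamp 26 and 22 mm of the short bay's; all flat on the floor (centre 16 to 23.5 mm above the tray's underside, tilt under 0.08 rad), released, at rest (x of earpiece_mid in the frame of tray_blue between 0.037 and 0.055 m and y of earpiece_mid in the frame of tray_blue between -0.009 and 0.009 m and z of earpiece_mid in the frame of tray_blue between 0.016 and 0.0235 m and angle between each of earpiece_mid, fuse_red_mid, fuse_white_mid, clamp_mid's own z axis and vertical below 0.08 rad and linear speed of each of earpiece, fuse_red, fuse_white, clamp below 0.02 m/s and angular speed of each of earpiece, fuse_red, fuse_white, clamp below 0.2 rad/s and angle between the x axis of earpiece_mid and the x axis of tray_blue, either way round below 0.45 rad and x of fuse_red_mid in the frame of tray_blue between -0.056 and -0.024 m and y of fuse_red_mid in the frame of tray_blue between -0.022 and 0.022 m and z of fuse_red_mid in the frame of tray_blue between 0.016 and 0.0235 m and x of fuse_white_mid in the frame of tray_yellow between -0.056 and -0.024 m and y of fuse_white_mid in the frame of tray_yellow between -0.022 and 0.022 m and z of fuse_white_mid in the frame of tray_yellow between 0.016 and 0.0235 m and x of clamp_mid in the frame of tray_yellow between 0.024 and 0.076 m and y of clamp_mid in the frame of tray_yellow between -0.022 and 0.022 m and z of clamp_mid in the frame of tray_yellow between 0.016 and 0.0235 m); the robot touches nothing.
It fails at once if the green-capped fuse holder was moved more than 20 mm (distance of fuse_green_mid from where it was at the start of the episode above 0.02 m).
It fails at once if the battery case was moved more than 20 mm (distance of battery_case from where it was at the start of the episode above 0.02 m).
It fails at once if the tin was moved more than 20 mm (distance of tin from where it was at the start of the episode above 0.02 m).
It fails at once if the earpiece or a fuse holder was dropped (falling free at more than 0.8 m/s) ((contact force between the fingers and earpiece below 0.05 N and linear speed of earpiece above 0.8 m/s) or (contact force between the fingers and fuse_red below 0.05 N and linear speed of fuse_red above 0.8 m/s) or (contact force between the fingers and fuse_white below 0.05 N and linear speed of fuse_white above 0.8 m/s)).
It also fails if it takes over 106 s, if anything falls off the work surface, if the arm or the gripper's body presses on something with over 40 N, if the wrist force passes 120 N, or if a joint passes its speed limit or range.

## Working session

There is one attempt and no reset: what is moved stays moved. The work goes in short steps, each a Python script; the robot and the scene stay as the last script left them, time stands still between calls to the robot, and variables do not carry over. Pictures are saved under pics/ and viewed, and the job is handed in when it is done.

```bash
ls; mkdir -p pics
python3 - <<'E'
from rig import r
import cv2,numpy as np
print(r.current_time())
for c in ["side","top","wrist"]:
    im=r.camera(c); cv2.imwrite(f"pics/{c}0.png",im[:,:,::-1])
    i=r.camera_info(c); print(c,i['vfov'],i['cx'],i['cy'],np.round(i['world_from_camera'],3).tolist(),{k for k in i})
print(r.current_time())
E
```

```text
pics
0.0
side 54.77538105703521 317.12530932663526 239.72117927936208 [[0.97, -0.115, 0.217, 0.345], [-0.244, -0.534, 0.809, -0.806], [0.023, -0.838, -0.546, 0.587], [0.0, 0.0, 0.0, 1.0]] {'world_from_camera', 'cy', 'cx', 'vfov'}
top 52.609112244680546 319.01758201831507 241.42656175111244 [[0.03, -0.997, 0.078, 0.472], [-0.999, -0.031, -0.013, 0.008], [0.015, -0.077, -0.997, 1.214], [0.0, 0.0, 0.0, 1.0]] {'world_from_camera', 'cy', 'cx', 'vfov'}
wrist 63.05214216893921 318.1560372404563 230.78023524280007 [[0.442, 0.855, 0.271, 0.217], [0.897, -0.421, -0.135, 0.618], [-0.002, 0.303, -0.953, 0.374], [0.0, 0.0, 0.0, 1.0]] {'world_from_camera', 'cy', 'cx', 'vfov'}
0.15
```

View pics/side0.png

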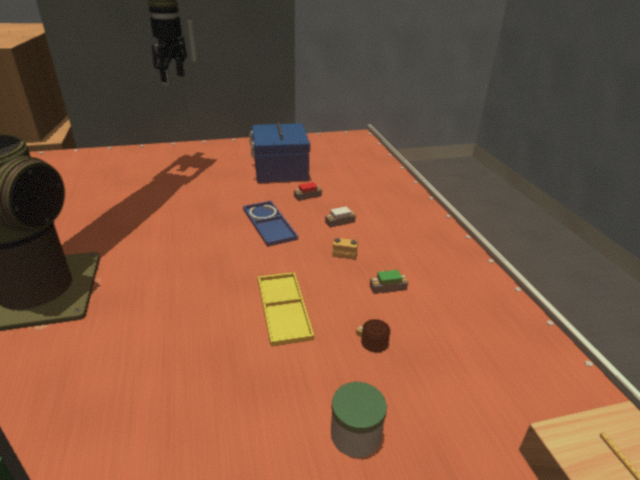

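View pics/top0.png

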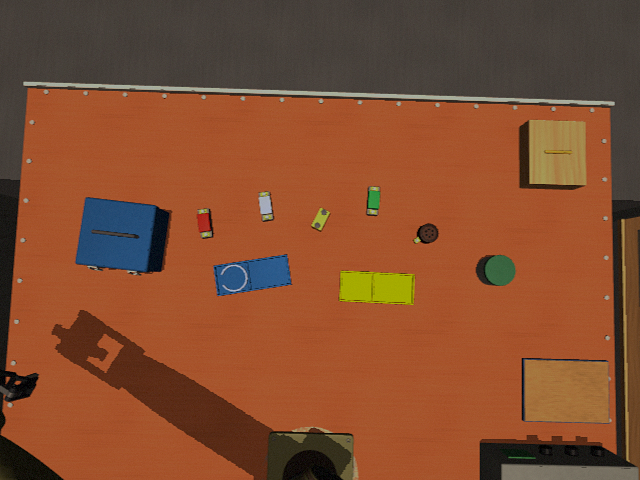

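View pics/wrist0.png

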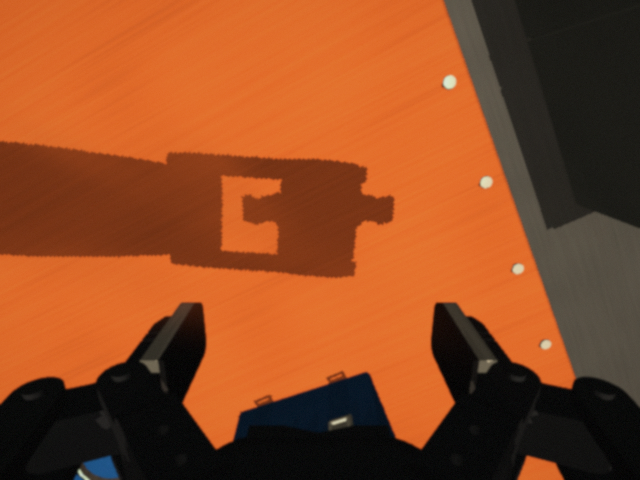

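The side and top pictures show the whole scene. In the top view red is at (205,223), white (265,206), clamp (320,219), green (374,200) and the earpiece (428,233). The blue tray is at (252,275) with its nest at the left end, and the yellow tray is at (376,288).

```bash
cat > h.py <<'E'
import numpy as np, cv2
from rig import r
from scipy.optimize import least_squares
def K(i):
    return 240/np.tan(np.radians(i['vfov'])/2)
def ray(i,px):
    f=K(i); T=np.array(i['world_from_camera'])
    d=T[:3,:3]@np.array([(px[0]-i['cx'])/f,(px[1]-i['cy'])/f,1.]); return T[:3,3],d/np.linalg.norm(d)
def onz(i,px,z):
    o,d=ray(i,px); return o+d*(z-o[2])/d[2]
def tri(rays):
    A=np.zeros((3,3));b=np.zeros(3)
    for o,d in rays:
        P=np.eye(3)-np.outer(d,d);A+=P;b+=P@o
    p=np.linalg.solve(A,b)
    return p,[float(np.linalg.norm((np.eye(3)-np.outer(d,d))@(p-o))) for o,d in rays]
def proj(i,p):
    T=np.array(i['world_from_camera']);c=T[:3,:3].T@(np.asarray(p)-T[:3,3]);f=K(i)
    return np.array([i['cx']+f*c[0]/c[2],i['cy']+f*c[1]/c[2]])
def down(yaw):
    # tool x down, jaw (tool y) along yaw dir
    y=np.array([np.cos(yaw),np.sin(yaw),0]);x=np.array([0,0,-1.]);return np.column_stack([x,y,np.cross(x,y)])
names=["earpiece_mid","fuse_red_mid","fuse_white_mid","clamp_mid","fuse_green_mid","tray_blue","tray_yellow","battery_case","tin"]
E
python3 - <<'E'
from h import *
print(np.round(r.current_eef_rot(),3).tolist())
for n in names:
    rs=[]
    for c in ["top","side"]:
        i=r.camera_info(c); L=r.pinpoint(n,c); 
        print(n,c,[(np.round(d['location'],1).tolist(),round(d['p'],2)) for d in L[:3]])
        if L: rs.append(ray(i,L[0]['location']))
    if len(rs)==2: p,e=tri(rs); print('   ',np.round(p,4),np.round(e,4))
print(r.current_time())
E
```

```text
[[-0.001, 0.442, 0.897], [-0.001, 0.897, -0.442], [-1.0, -0.002, -0.0]]
earpiece_mid top [([428.1, 235.0], 0.85)]
earpiece_mid side [([376.7, 329.2], 0.89)]
    [ 0.5922 -0.2749  0.0331] [0.004 0.004]
fuse_red_mid top [([204.8, 223.1], 0.8)]
fuse_red_mid side [([308.7, 186.2], 0.68)]
    [0.6034 0.2721 0.0339] [0.0031 0.0031]
fuse_white_mid top [([264.2, 204.6], 0.65)]
fuse_white_mid side []
clamp_mid top [([320.1, 218.0], 0.71)]
clamp_mid side []
fuse_green_mid top [([370.5, 203.1], 0.59)]
fuse_green_mid side [([390.0, 279.1], 0.72), ([308.9, 187.9], 0.34)]
    [ 0.671  -0.1343  0.0197] [0.0064 0.0064]
tray_blue top [([253.6, 275.6], 0.84)]
tray_blue side [([267.8, 226.0], 0.62)]
    [ 0.4767  0.1533 -0.0027] [0.0002 0.0002]
tray_yellow top [([374.0, 289.0], 0.8)]
tray_yellow side [([286.5, 309.4], 0.61)]
    [ 0.4581 -0.1496 -0.005 ] [0.0062 0.0062]
battery_case top [([132.1, 237.1], 0.6)]
battery_case side [([280.9, 168.4], 0.97)]
    [0.5638 0.4567 0.0068] [0.0011 0.0011]
tin top [([490.7, 272.7], 0.7)]
tin side [([352.9, 431.8], 0.76), ([376.9, 331.5], 0.52)]
    [ 0.5023 -0.4371  0.0095] [0.0011 0.0011]
1.05
```

Run:
```python
from h import *
import pickle
R=down(np.pi/2)
S={}
for k,p in enumerate([(0.6,0.23,0.30),(0.6,0.08,0.30),(0.6,-0.08,0.30),(0.6,-0.23,0.30)]):
    q=r.solve_ik(p,R); print(np.round(q,2))
    r.move_ptp(p,R)
    i=r.camera_info("wrist"); im=r.camera("wrist"); cv2.imwrite(f"pics/w{k}.png",im[:,:,::-1])
    det={n:[(d['location'],d['p']) for d in r.pinpoint(n,"wrist")[:2]] for n in names[:7]}
    S[k]=(i,im,det)
for c in ["top","side"]: S[c]=(r.camera_info(c),r.camera(c),{})
pickle.dump(S,open("S.pkl","wb"))
for n in names[:7]:
    rs=[]
    for k in range(4):
        L=S[k][2][n]
        if L and L[0][1]>.4: rs.append(ray(S[k][0],L[0][0])); print(n,k,np.round(L[0][0],1),round(L[0][1],2))
    if len(rs)>1:
        p,e=tri(rs); print('  ',np.round(p,4),np.round(e,4))
print(r.current_time())
```

```text
[ 0.28  0.07  1.59 -0.    1.48 -1.29]
[ 0.04 -0.01  1.67 -0.    1.48 -1.53]
[-0.22 -0.01  1.67 -0.    1.48 -1.79]
[-0.45  0.07  1.59 -0.    1.48 -2.02]
earpiece_mid 2 [140.3 176.4] 0.61
earpiece_mid 3 [276.1 176.8] 0.68
   [ 0.5962 -0.2758  0.0108] [0.0001 0.0001]
fuse_red_mid 0 [362.3 183.2] 0.85
fuse_red_mid 1 [495.5 185.9] 0.88
   [0.606  0.2816 0.0064] [0.002 0.002]
fuse_white_mid 0 [227.4 226. ] 0.71
fuse_white_mid 1 [360.8 225.6] 0.95
fuse_white_mid 3 [632.6 228.3] 0.95
   [0.6523 0.129  0.0176] [0.0012 0.0011 0.0021]
clamp_mid 0 [102.6 200.9] 0.66
clamp_mid 1 [237.2 201.4] 0.77
clamp_mid 2 [381.  201.3] 0.86
clamp_mid 3 [515.  199.8] 0.78
   [ 0.6225 -0.0089  0.0167] [0.0003 0.0009 0.001  0.0012]
fuse_green_mid 1 [132.3 244. ] 0.87
fuse_green_mid 2 [267.9 244.4] 0.68
fuse_green_mid 3 [399.5 244.1] 0.65
   [ 0.6743 -0.1354  0.0153] [0.0007 0.0013 0.0007]
tray_blue 0 [245.6  62.5] 0.93
tray_blue 1 [391.8  64.2] 0.56
tray_blue 2 [546.1  64.1] 0.92
   [0.4799 0.1571 0.0066] [0.0014 0.0008 0.0006]
tray_yellow 1 [93.4 41.4] 0.63
tray_yellow 2 [248.5  39.8] 0.7
tray_yellow 3 [394.2  39.1] 0.84
   [ 0.4568 -0.1504 -0.0006] [0.0012 0.0005 0.001 ]
6.475
```

```bash
python3 -c "
import cv2,numpy as np
a=[cv2.imread(f'pics/w{k}.png') for k in range(4)]
m=np.vstack([np.hstack(a[:2]),np.hstack(a[2:])]);cv2.imwrite('pics/wm.png',cv2.resize(m,(800,600),interpolation=cv2.INTER_AREA))"
```

```text
(no output)
```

View pics/wm.png

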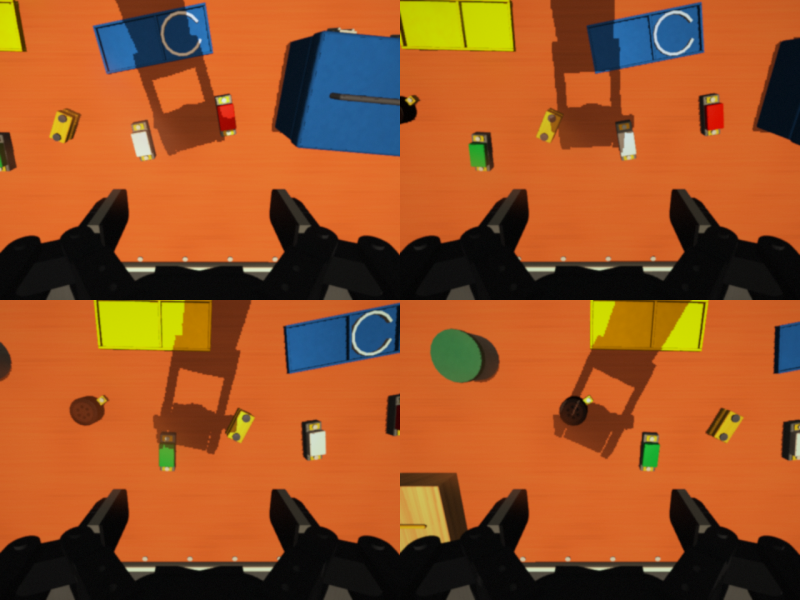

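Both trays have their +x (short bay or nest) toward world +Y. The notch in the nest opens toward +Y too. Next I'll rectify the views to known planes to get the yaw angles and refine the positions.

```bash
cat >> h.py <<'E'
def ortho(i,im,c,half,z,s=0.0005):
    """image with column=+X? : col -> world Y decreasing leftwards like top view: col=( c_y+half - Y)/s, row=(c_x+half-X)/s"""
    n=int(2*half/s)
    src=np.array([[0,0],[n,0],[n,n],[0,n]],np.float32)
    w=[(c[0]+half-v*s, c[1]+half-u*s, z) for u,v in src]
    dst=np.array([proj(i,p) for p in w],np.float32)
    H=cv2.getPerspectiveTransform(src,dst)
    return cv2.warpPerspective(im,H,(n,n),flags=cv2.INTER_LINEAR|cv2.WARP_INVERSE_MAP)
def pix2w(c,half,uv,s=0.0005): return np.array([c[0]+half-uv[1]*s, c[1]+half-uv[0]*s])
E
cat > seg.py <<'E'
from h import *
import pickle
S=pickle.load(open("S.pkl","rb"))
C=dict(red=((.606,.278),.034,[0,1]),white=((.652,.129),.034,[0,1]),clamp=((.6225,-.009),.034,[1,2]),ear=((.596,-.276),.034,[2,3]),blue=((.479,.156),.012,[0,1]),yellow=((.457,-.15),.012,[2,3]))
tiles=[]
for n,(c,z,ks) in C.items():
    half=.055 if n not in('blue','yellow') else .11
    row=[]
    for k in ks:
        o=ortho(S[k][0],S[k][1],c,half,z)[:,:,::-1]
        g=cv2.resize(o,(200,200),interpolation=cv2.INTER_AREA).copy(); cv2.line(g,(100,95),(100,105),(255,0,255),1);cv2.line(g,(95,100),(105,100),(255,0,255),1); row.append(g)
        hsv=cv2.cvtColor(o.copy(),cv2.COLOR_BGR2HSV);h,s,v=cv2.split(hsv)
        m={'red':((h<4)|(h>174))&(s>150)&(v>60),'white':(s<70)&(v>70),'clamp':(h>18)&(h<38)&(s>80)&(v>50),'ear':(v<75),'blue':(h>100)&(h<125)&(s>100),'yellow':(h>22)&(h<36)&(s>120)}[n].astype(np.uint8)
        nn,lab,st,ce=cv2.connectedComponentsWithStats(m)
        if nn<2: print(n,k,'none');continue
        j=1+np.argmax(st[1:,4]); 
        cn=cv2.convexHull(np.column_stack(np.nonzero(lab==j))[:,::-1].astype(np.int32))
        (ctr,sz,a)=cv2.minAreaRect(cn); bp=cv2.boxPoints((ctr,sz,a))
        e=bp[1]-bp[0]; e2=bp[2]-bp[1]
        if np.linalg.norm(e2)>np.linalg.norm(e): e=e2
        yaw=np.arctan2(-e[0],-e[1]); yaw=yaw%np.pi
        print(n,k,'ctr',np.round(pix2w(c,half,ctr),4),'size mm',np.round(np.array(sz)*.5,1),'long-axis yaw',round(float(yaw),3))
        cv2.polylines(g,[(bp*200/(o.shape[0])).astype(np.int32)],True,(0,255,255),1)
    tiles.append(np.vstack(row))
cv2.imwrite("pics/o1.png",np.vstack([np.hstack(tiles[:3]),])); cv2.imwrite("pics/o2.png",np.hstack(tiles[3:]))
E
python3 seg.py
```

```text
red 0 ctr [0.6035 0.2778] size mm [44.  26.6] long-axis yaw 0.184
red 1 ctr [0.6032 0.2767] size mm [44.3 28.8] long-axis yaw 0.188
white 0 ctr [0.6548 0.1313] size mm [50.2 26.7] long-axis yaw 0.185
white 1 ctr [0.6541 0.1337] size mm [26.1 49.7] long-axis yaw 3.092
clamp 1 ctr [ 0.6209 -0.006 ] size mm [27.1 51.2] long-axis yaw 2.713
clamp 2 ctr [ 0.6204 -0.0073] size mm [29.6 52.4] long-axis yaw 2.705
ear 2 ctr [ 0.5715 -0.2638] size mm [2.5 1. ] long-axis yaw 1.571
ear 3 ctr [ 0.5937 -0.271 ] size mm [45.6 48.4] long-axis yaw 2.356
blue 0 ctr [0.4797 0.1582] size mm [ 74.5 181.6] long-axis yaw 1.755
blue 1 ctr [0.4795 0.1579] size mm [ 74.4 181.7] long-axis yaw 1.755
yellow 2 ctr [ 0.4595 -0.1718] size mm [ 74.  143.5] long-axis yaw 1.571
yellow 3 ctr [ 0.4595 -0.0929] size mm [67.7 75.3] long-axis yaw 3.121
```

View pics/o1.png

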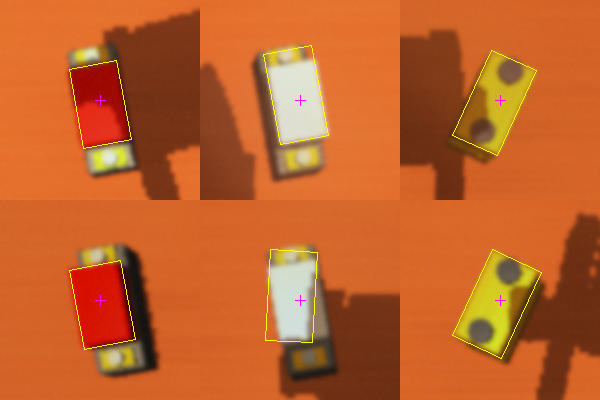

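View pics/o2.png

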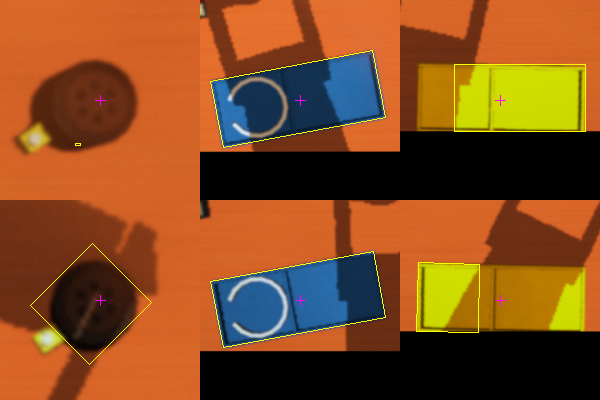

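Run:
```python
from h import *
import pickle
S={}
R=down(0.63)
for k,p in enumerate([(0.594,-0.235,0.16),(0.594,-0.272,0.16)]):
    r.move_ptp(p,R)
    i=r.camera_info("wrist"); im=r.camera("wrist")
    S[k]=(i,im); print(proj(i,(.594,-.272,.034)),[(np.round(d['location'],1),round(d['p'],2)) for d in r.pinpoint("earpiece_mid","wrist")[:1]])
pickle.dump(S,open("E.pkl","wb"))
cv2.imwrite("pics/e1.png",np.hstack([S[0][1],S[1][1]])[100:400:,::-1][:, ::-1][:, :, ::-1][:, ::1])
t=[]
for k in S:
  for z in (.034,.013):
    t.append(cv2.resize(ortho(S[k][0],S[k][1],(.594,-.272),.05,z)[:,:,::-1],(400,400)))
m=np.vstack([np.hstack(t[:2]),np.hstack(t[2:])])
for x in (0,400):
  for y in (0,400):
    cv2.circle(m,(x+200,y+200),96,(255,0,255),1)
cv2.imwrite("pics/e2.png",cv2.resize(m,(600,600)))
print(r.current_time())
```

```text
[287.96822479 259.02920733] [(array([289.1, 257.5]), 0.85)]
[318.37088733 218.70251299] [(array([315.3, 214.3]), 0.6)]
7.8417
```

View pics/e2.png

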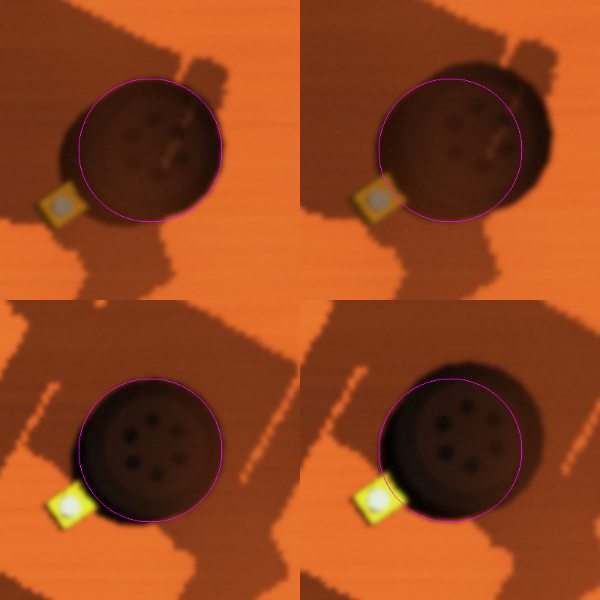

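The magenta circle (48 mm, at z = 34 mm) fits the drum top in both views, so the centre is (0.594, -0.272) and the height is confirmed. The lug lies at yaw ≈ 2.17. Next I'll check the ring, white cap and yellow tray offline.

Run:
```python
from h import *
import pickle
S=pickle.load(open("S.pkl","rb"))
c=(.4712,.2032);t=[]
a=1.755;X=np.array([np.cos(a),np.sin(a)]);Y=np.array([-X[1],X[0]])
for k in (0,1,2):
    o=ortho(S[k][0],S[k][1],c,.05,.011)[:,:,::-1].copy()
    hsv=cv2.cvtColor(o,cv2.COLOR_BGR2HSV)
    m=(hsv[:,:,1]<100)|((hsv[:,:,0]<30)&(hsv[:,:,1]<150))
    yy,xx=np.nonzero(m); d=np.hypot(xx-100,yy-100); s=(d<75); 
    P=np.column_stack([xx,yy])[s].astype(float)
    f=least_squares(lambda q:np.hypot(P[:,0]-q[0],P[:,1]-q[1])-q[2],[100,100,62],loss='soft_l1',f_scale=4).x
    print(k,len(P),pix2w(c,.05,f[:2]),f[2]*.5)
    ang=[]
    cv2.circle(o,(100,100),58,(255,0,255),1)
    w=np.array(c)+X*.031; cv2.circle(o,(int((c[1]+.05-w[1])/.0005),int((c[0]+.05-w[0])/.0005)),3,(0,255,0),-1)
    t.append(cv2.resize(o,(266,266)))
cv2.imwrite("pics/nest.png",np.hstack(t))
t=[]
def boxov(o,c,half,ctr,yaw,lx,ly):
    X=np.array([np.cos(yaw),np.sin(yaw)]);Y=np.array([-X[1],X[0]])
    pts=[np.array(ctr)+sx*lx/2*X+sy*ly/2*Y for sx,sy in((1,1),(1,-1),(-1,-1),(-1,1))]
    cv2.polylines(o,[np.array([[(c[1]+half-p[1])/.0005,(c[0]+half-p[0])/.0005] for p in pts]).astype(np.int32)],True,(255,0,255),1)
for k,c,half,ctr,yaw,lx,ly,z in [(0,(.652,.13),.05,(.6518,.130),.185,.044,.028,.034),(1,(.652,.13),.05,(.6518,.130),.185,.044,.028,.034),(2,(.459,-.1515),.1,(.4593,-.1515),1.555,.184,.076,.012),(3,(.459,-.1515),.1,(.4593,-.1515),1.555,.184,.076,.012)]:
    o=ortho(S[k][0],S[k][1],c,half,z)[:,:,::-1].copy(); boxov(o,c,half,ctr,yaw,lx,ly); t.append(cv2.resize(o,(300,300)))
cv2.imwrite("pics/chk.png",np.vstack([np.hstack(t[:2]),np.hstack(t[2:])]))
```

```text
0 4597 [0.47121675 0.20315167] 31.255819622869772
1 4152 [0.47121437 0.20286213] 31.222458953234717
2 5066 [0.47120946 0.20248526] 31.167193633482043
```

View pics/nest.png

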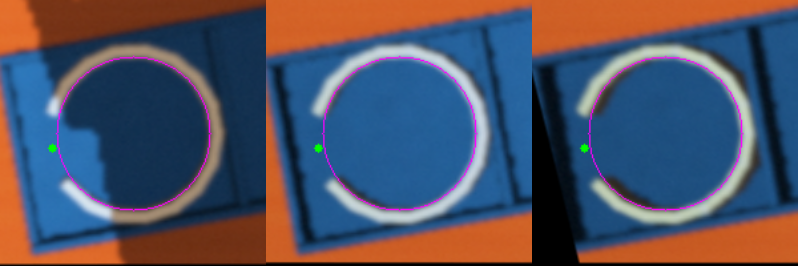

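View pics/chk.png

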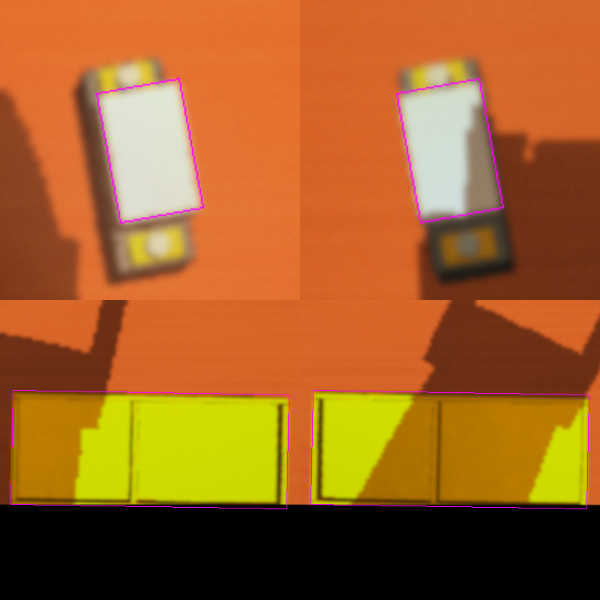

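Run:
```python
from h import *
t0=r.current_time()
R=down(2.173-np.pi/2)
r.move_ptp((.594,-.272,.09),R)
print('stop',r.movel((.594,-.272,.012),speed=.12,force_limit=15))
r.gripper_to(.035,grip_force=40)
print(r.current_gripper_width(),r.current_ee_pos(),r.current_wrist_force())
r.movel((.594,-.272,.14),speed=.15)
print(r.current_gripper_width(),r.current_wrist_force(),r.current_time()-t0)
im=r.camera("wrist"); cv2.imwrite("pics/g1.png",im[:,:,::-1])
```

```text
stop False
0.04657799107190507 [ 0.59478478 -0.27245157  0.01322312] [0.52301413 0.28246786 4.68328858]
0.04671228032872835 [-0.15327757  0.22378252 -0.23596011] 2.624999999999999
```

View pics/g1.png

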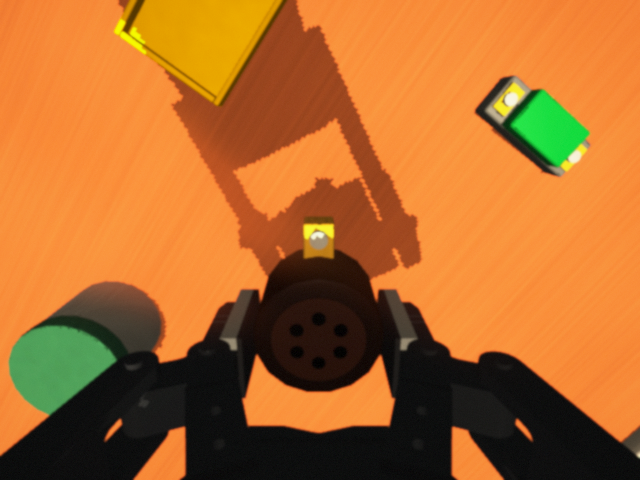

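The earpiece is held centrally, with the lug at (319,240) straight above the drum centre (319,340), so it is square to the jaws. I'll move it over the nest and check.

Run:
```python
from h import *
t0=r.current_time()
R=down(1.755-np.pi/2)
print(r.solve_ik((.4712,.203,.09),R))
r.move_ptp((.4712,.203,.12),R)
r.movel((.4712,.203,.05),speed=.12)
i=r.camera_info("wrist");im=r.camera("wrist").copy()
print(r.current_ee_pos(),r.current_gripper_width(),r.current_time()-t0)
X=np.array([np.cos(1.755),np.sin(1.755)])
c=np.array([.4712,.203])
for rr in (0.031,): 
    p=proj(i,[*(c+X*rr),.011]); cv2.circle(im,tuple(int(v) for v in p),3,(255,0,255),-1)
cv2.imwrite("pics/g2.png",im[:,:,::-1])
```

```text
[ 3.02125009e-01 -4.55626862e-02  2.07532886e+00 -4.44089210e-16
  1.11182648e+00  1.17921336e-01]
[0.47212236 0.20317427 0.05100625] 0.04642061038961107 2.5665999999999993
```

View pics/g2.png

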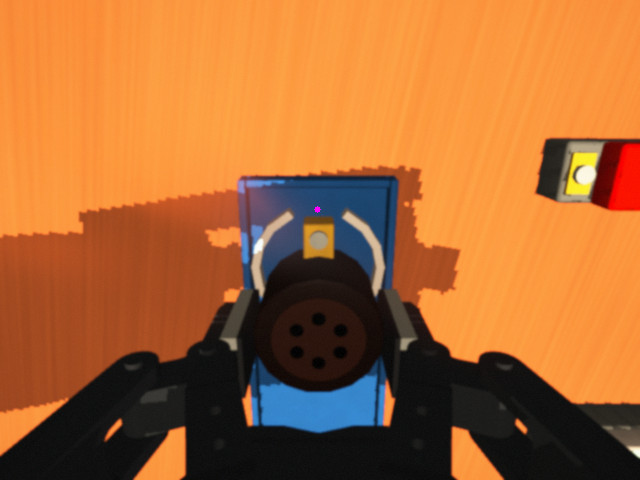

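The lug (319,240) lines up with the notch between the ring's ends at (290,213) and (347,213). Lowering it now.

Run:
```python
from h import *
t0=r.current_time()
c=(.4706,.203)
print(r.movel((*c,.025),speed=.08))
print(r.movel((*c,.0145),speed=.03,force_limit=6), r.current_ee_pos(), r.current_wrist_force(),r.current_gripper_width())
r.gripper_to(.062); r.sleep(.1)
print(r.current_ee_pos(),r.current_time()-t0)
r.movel((*c,.10),speed=.15)
i=r.camera_info("wrist");im=r.camera("wrist").copy()
cv2.imwrite("pics/g3.png",im[:,:,::-1])
import pickle; pickle.dump((i,im),open("g3.pkl","wb"))
for z in (.037,):
    o=ortho(i,im,(.4712,.203),.05,z); cv2.imwrite("pics/g3o.png",np.hstack([o,ortho(i,im,(.4712,.203),.05,.011)])[:,:,::-1])
print(r.current_time())
```

```text
False
True [0.47118275 0.20322736 0.01619686] [ 0.16643019 -0.20521706  3.76843291] 0.04679786732954799
[0.47007553 0.20284817 0.01504516] 1.2249999999999996
15.075
```

View pics/g3.png

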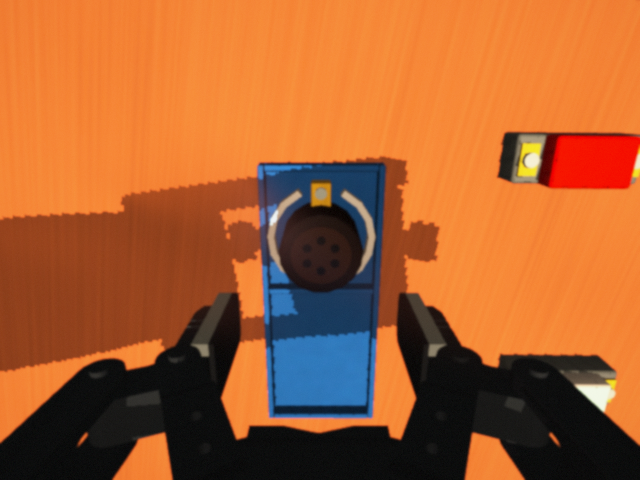

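View pics/g3o.png

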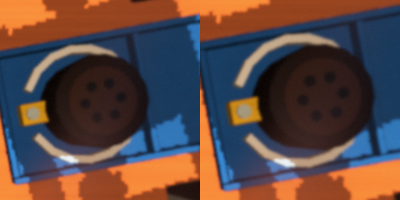

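The earpiece is seated: in the wrist view its lug (320,194) sits in the notch, and contact came 3 mm above the pick height, as it should. Red is next.

```bash
cat >> h.py <<'E'
def pickup(xy,yawj,z=.013,fn=None):
    R=down(yawj); t0=r.current_time()
    r.gripper_to(.065)
    r.move_ptp((*xy,.10),R)
    print('stop',r.movel((*xy,z),speed=.12,force_limit=15))
    r.gripper_to(.015,grip_force=50)
    p=r.current_ee_pos(); print(r.current_gripper_width(),p,r.current_wrist_force())
    r.movel((*xy,.13),speed=.15)
    print('held',r.current_gripper_width(),r.current_time()-t0)
    im=r.camera("wrist"); cv2.imwrite(f"pics/{fn}.png",im[:,:,::-1]); return p[2]
def lower(xy,yawj,z=.015,fn=None,op=.045):
    R=down(yawj); t0=r.current_time()
    r.move_ptp((*xy,.12),R)
    r.movel((*xy,.028),speed=.12)
    print('contact',r.movel((*xy,z-.002),speed=.03,force_limit=6), r.current_ee_pos(), r.current_wrist_force(),r.current_gripper_width())
    r.gripper_to(op); r.sleep(.1)
    r.movel((*xy,.12),speed=.15)
    im=r.camera("wrist"); cv2.imwrite(f"pics/{fn}.png",im[:,:,::-1]); print(r.current_time()-t0,r.current_time())
E
python3 - <<'E'
from h import *
for xy,y in [((.6033,.277),.186+np.pi/2),((.4869,.1187),.184)]:
    print(np.round(r.solve_ik((*xy,.1),down(y)),2))
pickup((.6033,.277),.186+np.pi/2,fn="r1")
E
```

```text
[ 0.35  0.26  1.72 -0.    1.16 -1.41]
[ 0.13 -0.09  2.1  -0.    1.13 -0.05]
stop False
0.027212833893449376 [0.60416946 0.27731469 0.01424941] [-0.0734266  -0.09162714  4.94653194]
held 0.02691427208356867 3.816700000000001
```

View pics/r1.png

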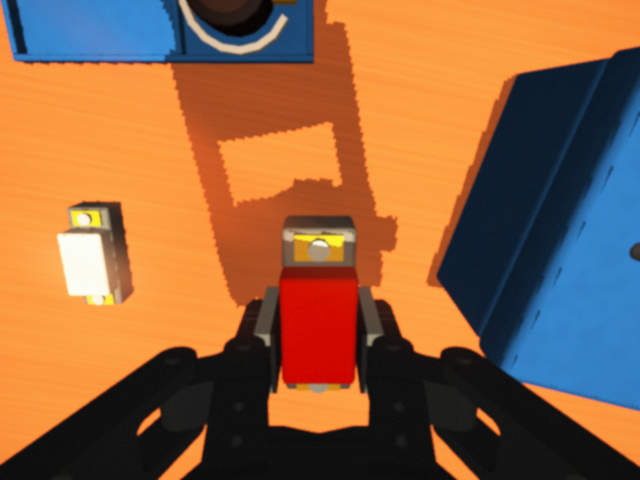

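The red holder is held straight and centred at (318,330). Next I'll place it.

Run:
```python
from h import *
lower((.4865,.1187),.184,z=.0155,fn="r2")
```

```text
contact True [0.48724141 0.11885228 0.01711306] [0.59181173 0.49846997 3.36081884] 0.027270246308560717
3.8665999999999983 22.8083
```

View pics/r2.png

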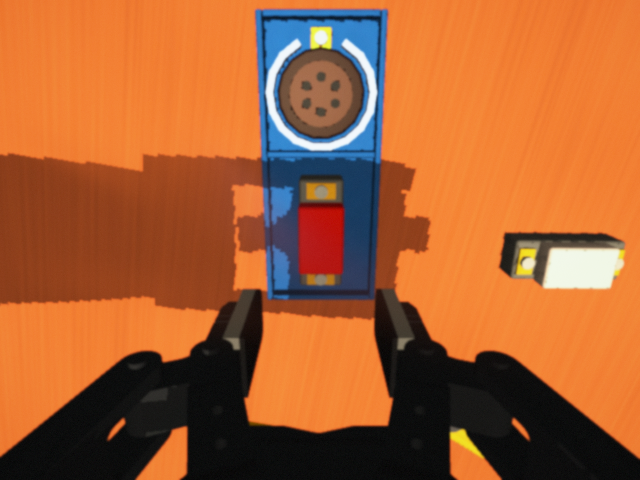

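The blue kit is in place: the red holder is in its bay at (321,235) and the earpiece is in the nest at (321,93). White is next.

```bash
python3 - <<'E'
from h import *
pickup((.6518,.130),.185+np.pi/2,fn="v1")
lower((.4587,-.1915),-.016,z=.0155,fn="v2")
E
python3 -c "
import cv2,numpy as np
cv2.imwrite('pics/v.png',cv2.resize(np.hstack([cv2.imread('pics/v1.png'),cv2.imread('pics/v2.png')]),(800,300)))"
```

```text
stop False
0.02676306756371183 [0.65269939 0.1301283  0.01424416] [-0.21719257  0.79932796  5.25121815]
held 0.026887597887260944 3.9833999999999996
contact True [ 0.45940077 -0.19176799  0.01717205] [1.00055154 0.65886003 2.98326548] 0.02700258769621138
4.041599999999999 30.8833
```

View pics/v.png

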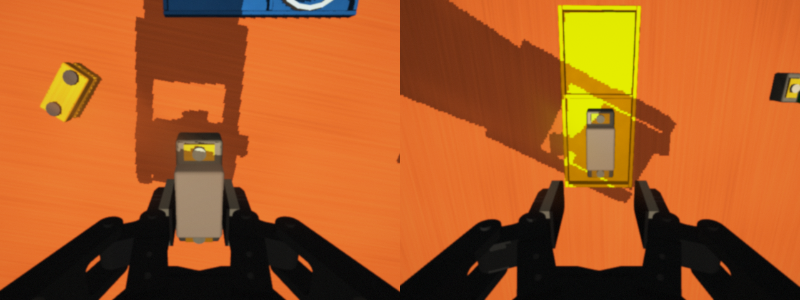

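White is in the long bay of the yellow tray. The clamp is next.

```bash
python3 - <<'E'
from h import *
pickup((.6207,-.0067),2.709-np.pi/2,fn="c1")
lower((.4597,-.1015),-.016,z=.0155,fn="c2")
E
python3 -c "
import cv2,numpy as np
cv2.imwrite('pics/c.png',cv2.resize(np.hstack([cv2.imread('pics/c1.png'),cv2.imread('pics/c2.png')]),(800,300)))"
```

```text
stop False
0.027002335725207185 [ 0.62155386 -0.00680746  0.01417473] [-0.23890725 -1.11951185  4.80574437]
held 0.027029389498734575 3.5416999999999987
contact True [ 0.46049711 -0.10175219  0.01715087] [ 1.05059466 -0.31137168  3.30361233] 0.026610433264636375
3.5249999999999986 38.0
```

View pics/c.png

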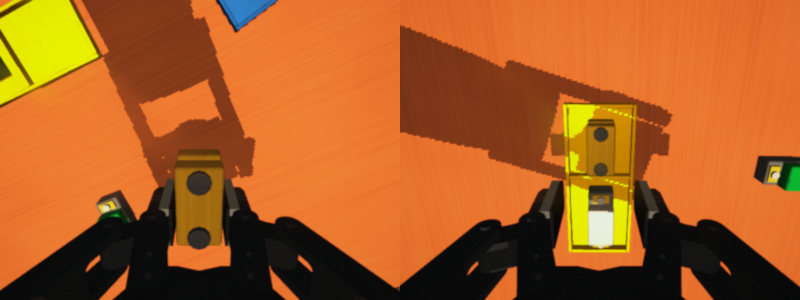

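All four parts are placed. Before handing in I'll take two wrist views and check positions, heights and the bystanders.

Run:
```python
from h import *
R=down(np.pi/2)
S=[]
for p in [(.5,.06,.30),(.5,-.06,.30)]:
    r.move_ptp(p,R); i=r.camera_info("wrist"); im=r.camera("wrist")
    S.append((i,im,{n:r.pinpoint(n,"wrist") for n in names[:7]}))
TB=((.4796,.158),1.755);TY=((.4593,-.1515),1.555)
for n,T in zip(names[:4],(TB,TB,TY,TY)):
    rs=[ray(s[0],s[2][n][0]['location']) for s in S if s[2][n]]
    if len(rs)==2:
        p,e=tri(rs); d=p[:2]-T[0]; c,s_=np.cos(T[1]),np.sin(T[1])
        print(n,'tray xyz mm',np.round(1000*np.array([c*d[0]+s_*d[1],-s_*d[0]+c*d[1],p[2]]),1),np.round(e,4))
    else: print(n,len(rs))
for n in("battery_case","tin","fuse_green_mid"):
    r.camera("top") if n=="battery_case" else None
    print(n,[np.round(d['location'],1) for d in r.pinpoint(n,"top")[:1]])
t=[]
for k,c in((0,(.4796,.158)),(1,(.4593,-.1515))):
    for z in(.037,.012): t.append(cv2.resize(ortho(S[k][0],S[k][1],c,.1,z),(300,300)))
cv2.imwrite("pics/fin.png",np.vstack([np.hstack(t[:2]),np.hstack(t[2:])])[:,:,::-1])
cv2.imwrite("pics/fint.png",r.camera("top")[:,:,::-1])
cv2.imwrite("pics/fins.png",r.camera("side")[100:400,180:480,::-1].repeat(2,0).repeat(2,1))
print(r.current_time())
```

```text
earpiece_mid tray xyz mm [48.5 -1.9 16.5] [0.0011 0.0011]
fuse_red_mid tray xyz mm [-41.6   4.2  27.8] [0.0009 0.0009]
fuse_white_mid tray xyz mm [-45.8  -0.7   8.5] [0.0001 0.0001]
clamp_mid tray xyz mm [42.8 -1.5  2.6] [0.0001 0.0001]
battery_case [array([132. , 239.6])]
tin [array([490. , 268.3])]
fuse_green_mid [array([370.7, 197.4])]
40.7917
```

View pics/fin.png

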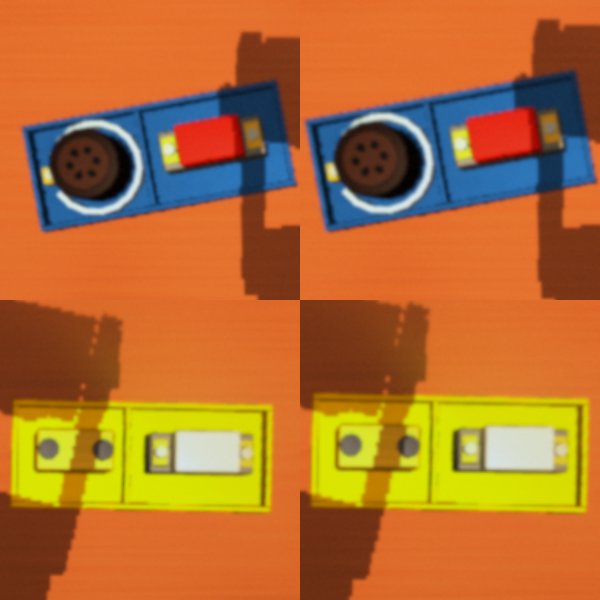

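View pics/fint.png

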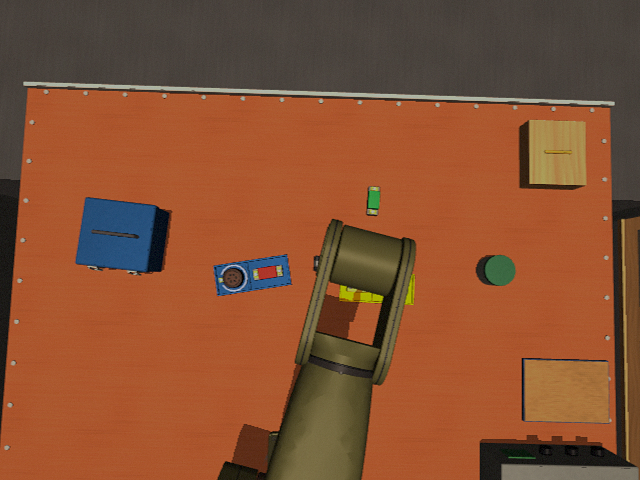

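View pics/fins.png

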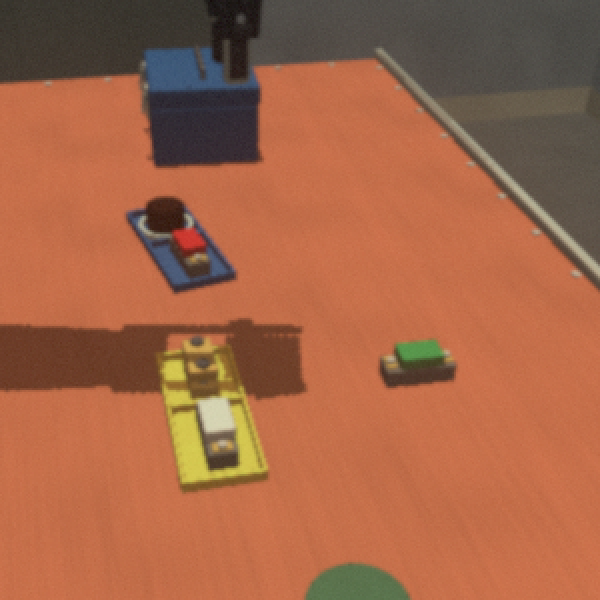

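Run:
```python
from rig import r
r.hand_in(); print(r.current_time())
```

```text
the job is handed in; nothing more can be done
the job is handed in; nothing more can be done
```

Both kits are made up and handed in at about 41 s of the 106 s allowed; no verdict was reported.

- **Blue tray:** the earpiece is in the nest with its lug in the notch, and the red-capped holder is in the long bay.
- **Yellow tray:** the white-capped holder is in the long bay and the clamp is in the short bay.
- **Setting down:** I lowered all four slowly until they touched. Each touched down about 3 mm higher than where I picked it up, which matches the tray floor, so all four should be resting on it. None was dropped.

**Final checks:**
- **Position:** the last pictures show all four upright and inside their places. The measured positions are within tolerance: earpiece at (48.5, -1.9) mm in the tray frame, red (-41.6, 4.2), white (-45.8, -0.7) and clamp (42.8, -1.5).
- **Left alone:** the green-capped holder, battery case and tin look unmoved in the top view. The network's points for them differ from the start by up to about 6 pixels (about 14 mm), which I put down to its scatter, since the before and after pictures look the same.

**One check disagreed:** three of the four heights from the networks' points in the last two wrist views were off: 28 mm for red, 8.5 mm for white and 2.6 mm for the clamp. Only the earpiece, at 16.5 mm, fell within the 16–23.5 mm range. I took this as error from the short distance between the two views, relied on the touch-down heights and pictures instead, and did not measure again.

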